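# Roll two thread spools up the rack past their spring catches

### The arm

A 6-joint arm with a two-finger parallel gripper is mounted at the origin on a cart in front of the work surface, level with it; the furniture and walls round the work are solid. World frame = base frame: x ahead of the robot, y to its left, z up, the work surface at z = 0. Lengths are in m, angles in degrees, forces in N, time in s.
With the tool pointing down it reaches from about 0.25 to 0.725 m from the base axis. Payload 9.7 kg.
Tool frame: the origin (TCP) lies midway between the tips of the shut fingers; the grasp point (between the pads) lies 19 mm behind it; z points along the fingers, y is the line along which they close (so a half turn about z gives the same grasp; the last joint's range is limited). The gripper opens to 85 mm and grips with 20 to 120 N. Pads are 22 mm wide; open, the fingers measure 114 mm over their backs; the gripper's body (76 mm by 85 mm) begins 54 mm behind the grasp point. The pads swing forward as they close: fully open they stand 13 mm farther back than shut.
Start: joints at [-73.854, 4.979, 10.078, 95.1, 0, 90], TCP at [0.153, -0.528, 0.231] pointing down, gripper open.
Joint ranges: [-179.16, 179.16], [-48.56, 103.87], [-65.8, 70.77], [-126.05, 130.52], [-82.76, 87.17], [-180, 180]. Speed limits (degrees/s): [127.2, 127.2, 147.25, 180, 180, 180].

### API

Orientations are given as [roll, pitch, yaw] about the fixed x, y, z axes, in that order (R = Rz(yaw) Ry(pitch) Rx(roll)).
In Python, from workcell import bot gives the robot as it stands.
- The arm moves only by the shell command python3 -m crank 'ROWS' [FORCE]. ROWS is JSON, a list of rows, each an object with "gripper": the finger opening in mm, from 0 to 85.4; "travel": the shift along the tool's x, y, z in mm, a list of three; "twist": the turn, a rotation vector about the tool's x, y, z in rad, a list of three. In form: [{"gripper": gripper, "travel": [tx, ty, tz], "twist": [rx, ry, rz]}, ...]. A call has 1 to 12 rows; each row shifts and turns the commanded pose from where the row before left it, along the tool's axes as they then stand; what a row does not reach is not made up. A row lasts 1/8 s, in which the tool goes at most 62.5 mm and 10.7 degrees, less where a joint would pass 70% of its speed; a pose out of reach is approached as far as the arm can. A call is refused whole if a number of a shift passes 62.5 or a number of a turn 0.188, either way. A call with a gripper value outside its range is refused whole. The fingers move at their own pace and stop on an object; FORCE is the grip in N (left out, the last holds). Time passes only in rows, so rows that do not move let the fingers close. It gives the time, the measured TCP pose, the force, the opening and the grip force at its end, in the units of the state.
- bot.get_obs(): the state, without advancing time (a new reading comes with each control period).
- bot.camera(name): name is "side" or "top" or "wrist"; returns the picture (420x560x3 uint8, red, green, blue); there is no depth.
- bot.calibration(name): a dict with "vfov" (degrees; the focal length in pixels is half the picture's height over the tangent of half this angle, whatever the lens; pixels are square), "cx", "cy" (the principal point, pixels), "k1" (the pictures are not rectified: a ray, as slopes to the right and down, at radius r is drawn at 1 + k1 r^2 times it, then the intrinsics apply), "camera_from_world" (4x4, takes a point from world to camera coordinates). Camera axes: x right, y down, z forward; pixel columns grow to the right and rows downward; lengths in m; the calibration is good to about 2 mm. A picture is of the moment at which its call begins: read the wrist's pose just before it. calibration takes no time and is no camera call; for the wrist camera it gives the pose at the moment of the call.
- bot.job_done(): hands the job in; it is judged then, once.
The state is a dict: "time": time; "q": joint angles; "qd": joint speeds; "joint_efforts": joint torques, N m; "ee_pos": TCP position; "tcp_rot": TCP orientation; "wrist_force": force on the tool from outside, world axes, zero at the start; "torque": the same for the moment, N m; "opening": finger opening in m; "grasp_force": force on a finger pad.
Only numpy, scipy, OpenCV 4.12 (cv2) and the standard library are available. Lean on these libraries where they do the work, as an engineer would, in place of code of your own. Each camera call takes 0.05 s, during which the arm holds its last target. There are 200 camera calls.

### The job

The next job needs the orange and the black thread: with the fingertips, push each of those two spools so that it rolls up its own sloping gutter of the thread rack, over the brass spring catch and up to the stop, so that the catch springs up behind it and it cannot roll back. Only push them, never lift a spool, and leave the teal spool waiting at the foot of its gutter and the other things on the bench where they are.

Things in the scene. Friction and masses are not known exactly. Their poses are not given: they have to be found in the camera images.
- gutters: grey and aluminium thread rack, fixed: three open U gutters side by side, climbing 12 degrees from the foot. Origin on the floor of the middle gutter at the inner face of its foot lip; x runs up the slope, y to the left, z square to the tilted floor. Centre lines at y = +60, 0, -60 mm; 43 mm wide inside, walls 10 mm high, lip across the foot 10 mm high (x -3 to 0). Floor 20 mm over the bench at x = 0.
- stop (a point): middle of the stop across the tops of all three gutters: rubber pads on a grey cross plate, 165 mm up the slope from the lip, square to the gutters; this point is on the middle gutter's floor at the pad face. Stop 24 mm high above the floor, with wire thread eyelets on it up to 45 mm above the floor.
- orange_spool_center (a point): centre of the spool of orange thread: white flanges 30 mm across, 40 mm long, thread 25 mm across, about 40 g, loose. Lies on its side across one of the gutters (which one varies) against the foot lip, its centre 15 mm above the floor and 14 mm up from the lip. Rolls easily, and back down if let go below the catch; held by the catch its centre is 146 to 150 mm up from the lip.
- teal_spool_center (a point): centre of the spool of teal (blue-green) thread: white flanges 30 mm across, 40 mm long, thread 25 mm across, about 40 g, loose. Lies on its side across one of the gutters (which one varies) against the foot lip, its centre 15 mm above the floor and 14 mm up from the lip. Rolls easily, and back down if let go below the catch; held by the catch its centre is 146 to 150 mm up from the lip.
- black_spool_center (a point): centre of the spool of black thread: white flanges 30 mm across, 40 mm long, thread 25 mm across, about 40 g, loose. Lies on its side across one of the gutters (which one varies) against the foot lip, its centre 15 mm above the floor and 14 mm up from the lip. Rolls easily, and back down if let go below the catch; held by the catch its centre is 146 to 150 mm up from the lip.
- catch_left (a joint): sprung brass tongue in the floor of the left (y = +60 mm) gutter, 15 mm wide, hinged 110 mm up from the lip; its free tip, 133 mm up, stands 12 mm above the floor, towards the stop. 0 = fully up, 0.48 rad = pressed flat. A spool rolling up presses it flat (about 0.15 N); once the spool is past it springs up and lets it settle back only 3 to 4 mm.
- catch_middle (a joint): sprung brass tongue in the floor of the middle (y = 0) gutter, 15 mm wide, hinged 110 mm up from the lip; its free tip, 133 mm up, stands 12 mm above the floor, towards the stop. 0 = fully up, 0.48 rad = pressed flat. A spool rolling up presses it flat (about 0.15 N); once the spool is past it springs up and lets it settle back only 3 to 4 mm.
- catch_right (a joint): sprung brass tongue in the floor of the right (y = -60 mm) gutter, 15 mm wide, hinged 110 mm up from the lip; its free tip, 133 mm up, stands 12 mm above the floor, towards the stop. 0 = fully up, 0.48 rad = pressed flat. A spool rolling up presses it flat (about 0.15 N); once the spool is past it springs up and lets it settle back only 3 to 4 mm.
- silver_tape: bystander: white roll of tape 55 mm across, 50 mm high, standing left of the rack, loose; origin at the centre of its underside
- dropper: bystander: small white dropper bottle 26 mm across, 44 mm high, standing right of the rack, loose; origin at the centre of its underside
- swab_jar: bystander: white jar 69 mm across, 74 mm high, loose; origin at the centre of its underside
- clear_cup: bystander: clear cup 63 mm across, 62 mm high, loose; origin at the centre of its underside
- red_clip: bystander: red clip 28x26x14 mm, loose; origin at the centre of its underside

How it is judged (in metres and radians):
At the end, for the whole second after the job is handed in: The orange and the black spool each lie still in a gutter between its catch and the stop (centre 142.5 to 153 mm up the gutter from the foot lip, 11 to 19 mm above its floor), all three catches have sprung up (within 0.08 rad), and the teal spool waits at the foot, within 20 mm of where it was (x of orange_spool_center in the frame of gutters between 0.1425 and 0.153 m and z of orange_spool_center in the frame of gutters between 0.011 and 0.019 m and linear speed of each of orange_spool, black_spool below 0.01 m/s and x of black_spool_center in the frame of gutters between 0.1425 and 0.153 m and z of black_spool_center in the frame of gutters between 0.011 and 0.019 m and value of joint each of catch_left, catch_middle, catch_right below 0.08 rad and distance of teal_spool_center from where it was at the start of the episode below 0.02 m); the robot touches nothing.
It fails at once if a spool is lifted (its centre more than 23 mm above the gutter floor; rolling it stays at 15 mm) (z of any of orange_spool_center, teal_spool_center, black_spool_center in the frame of gutters above 0.023 m).
It fails at once if the teal spool is moved more than 20 mm (distance of teal_spool_center from where it was at the start of the episode above 0.02 m).
It fails at once if one of the things round the rack (tape roll, dropper bottle, swab jar, clear cup, red clip) is moved more than 20 mm (distance of any of silver_tape, dropper, swab_jar, clear_cup, red_clip from where it was at the start of the episode above 0.02 m).
It also fails if it takes over 58 s, if anything falls off the work surface, if the arm or the gripper's body presses on something with over 40 N, if the wrist force passes 120 N, or if a joint passes its speed limit or range.

## Working session

There is one attempt and no reset: what is moved stays moved. The work goes in short steps, Python scripts to look and compute and a shell command to move; the robot and the scene stay as the last step left them, time stands still between calls to the robot, and variables do not carry over. Pictures are saved under pics/ and viewed, at most 12 in all, crops included, and the job is handed in when it is done.

```bash
mkdir -p pics
cat > h.py <<'E'
import numpy as np, cv2
from workcell import bot
def ray(name,uv,c=None):
    c=c or bot.calibration(name); f=210/np.tan(np.radians(c["vfov"]/2))
    K=np.array([[f,0,c["cx"]],[0,f,c["cy"]],[0,0,1]])
    p=cv2.undistortPoints(np.array(uv,float).reshape(-1,1,2),K,np.array([c["k1"],0,0,0],float)).reshape(-1,2)
    # undistortPoints inverts x_d = x(1+k1 r^2)
    T=np.array(c["camera_from_world"]); R=T[:3,:3]; o=-R.T@T[:3,3]
    d=np.c_[p,np.ones(len(p))]@R
    return o,d/np.linalg.norm(d,axis=1)[:,None]
def plane(name,uv,z,c=None):
    o,d=ray(name,uv,c); return o+d*((z-o[2])/d[:,2])[:,None]
def proj(name,P,c=None):
    c=c or bot.calibration(name); f=210/np.tan(np.radians(c["vfov"]/2))
    T=np.array(c["camera_from_world"]); q=np.atleast_2d(P)@T[:3,:3].T+T[:3,3]; s=q[:,:2]/q[:,2:]
    s=s*(1+c["k1"]*(s**2).sum(1))[:,None]; return s*f+[c["cx"],c["cy"]]
def tri(o1,d1,o2,d2):
    A=np.c_[d1,-d2]; t=np.linalg.lstsq(A,o2-o1,rcond=None)[0]
    a,b=o1+t[0]*d1,o2+t[1]*d2; return (a+b)/2,np.linalg.norm(a-b)
def save(name,fn):
    im=bot.camera(name); cv2.imwrite('pics/'+fn,im[:,:,::-1]); return im
E
python3 - <<'E'
from h import *
o=bot.get_obs(); print(o)
for n in("top","side"):
    save(n,n+'1.png'); c=bot.calibration(n); T=np.array(c["camera_from_world"]); print(n,c["vfov"],c["k1"],-T[:3,:3].T@T[:3,3],T[2,:3])
E
```

```text
{'time': 0.0, 'q': array([-7.38536794e+01,  5.01076519e+00,  1.00328713e+01,  9.51000349e+01,
        1.26710942e-03,  8.99991756e+01]), 'qd': array([ 0.03886485, -0.03242771, -0.11019996,  0.0742924 , -0.02172155,
        0.00531008]), 'joint_efforts': array([-1.11250672e-04, -5.20397651e+01,  4.64798713e+01,  1.65947364e-02,
        5.80123947e-05, -2.23174823e-06]), 'ee_pos': array([ 0.15288869, -0.52806988,  0.23057212]), 'tcp_rot': array([-1.79922071e+02, -1.26822947e-03,  1.61471433e+01]), 'wrist_force': array([-0.17965631, -0.34127817, -0.34842163]), 'torque': array([ 0.01752625, -0.06172012,  0.03338627]), 'grasp_force': 0.0, 'opening': 0.08539544018871127}
top 49.164437423219006 -0.09805941567143898 [0.40437788 0.07369896 1.61996815] [ 1.20320831e-01 -9.41404640e-04 -9.92734613e-01]
side 57.19655271299672 -0.014727093044591666 [0.63446486 1.09078451 0.50196232] [-0.05954916 -0.91762386 -0.39296355]
```

View pics/top1.png

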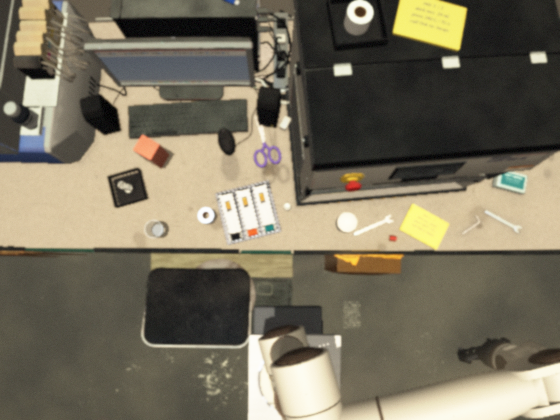

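View pics/side1.png

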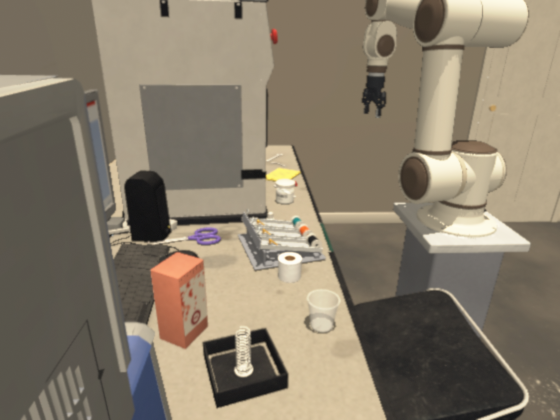

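The top view shows the rack at about (248,212), with its foot towards the robot: black at (236,236), orange (253,232) and teal (269,228). Tape is at (206,215), the cup at (156,229) and the dropper at about (287,206). The side view shows the same rack at (280,240). Next I'll measure by colour masks.

Run:
```python
from h import *
I={n:cv2.imread(f'pics/{n}1.png') for n in('top','side')}
roi={'top':(215,180,285,250),'side':(235,205,330,270)}
def masks(n):
    x0,y0,x1,y1=roi[n]; hsv=cv2.cvtColor(I[n],cv2.COLOR_BGR2HSV)
    r={'orange':cv2.inRange(hsv,(0,150,110),(14,255,255)),'teal':cv2.inRange(hsv,(78,90,40),(100,255,255)),'black':cv2.inRange(hsv,(0,0,0),(180,255,45))}
    out={}
    for k,m in r.items():
        z=np.zeros_like(m); z[y0:y1,x0:x1]=m[y0:y1,x0:x1]
        N,l,s,c=cv2.connectedComponentsWithStats(z)
        out[k]=[(s[i,4],c[i].round(1)) for i in np.argsort(-s[1:,4])[:3]+1] if N>1 else []
    return out
M={n:masks(n) for n in I}
for n in M: print(n,M[n])
for k in('orange','teal','black'):
    try:
        o1,d1=ray('top',M['top'][k][0][1]);o2,d2=ray('side',M['side'][k][0][1]); print(k,tri(o1,d1[0],o2,d2[0]),plane('top',M['top'][k][0][1],.045))
    except Exception as e: print(k,e)
for n in I:
    x0,y0,x1,y1=roi[n]; cv2.imwrite(f'pics/{n}c.png',cv2.resize(I[n][y0:y1,x0:x1],None,fx=8,fy=8,interpolation=cv2.INTER_CUBIC))
```

```text
top {'orange': [(np.int32(44), array([252. , 231.9]))], 'teal': [(np.int32(35), array([269. , 227.6]))], 'black': [(np.int32(18), array([235.3, 236.3]))]}
side {'orange': [(np.int32(31), array([303., 229.]))], 'teal': [(np.int32(22), array([295.2, 220.1]))], 'black': [(np.int32(22), array([237.3, 218.6])), (np.int32(13), array([310.4, 239. ])), (np.int32(7), array([262., 216.]))]}
orange (array([0.50690993, 0.14954287, 0.04554588]), np.float64(0.006549506941903257)) [[0.50370369 0.15007361 0.045     ]]
teal (array([0.52247512, 0.09131821, 0.04583693]), np.float64(0.007220803576145157)) [[0.51895127 0.09182724 0.045     ]]
black (array([0.58485524, 0.20612992, 0.10017384]), np.float64(0.19915890749268603)) [[0.48811788 0.20722064 0.045     ]]
```

View pics/topc.png

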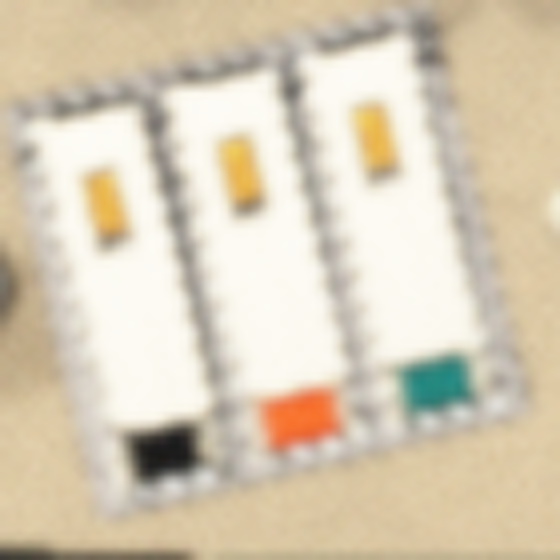

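The enlarged crop shows white gutters with black in the left one, orange in the middle and teal in the right. The brass catches are in the upper third, and rack yaw comes out at about 15°. The tool's yaw of 16° already nearly matches. Next I'll move over for a closer wrist look.

```bash
python3 -m crank '[{"gripper":0,"travel":[36,-44,-2],"twist":[0,0,0]},{"gripper":0,"travel":[36,-44,-2],"twist":[0,0,0]},{"gripper":0,"travel":[36,-44,-2],"twist":[0,0,0]},{"gripper":0,"travel":[36,-44,-2],"twist":[0,0,0]},{"gripper":0,"travel":[36,-44,-2],"twist":[0,0,0]},{"gripper":0,"travel":[36,-44,-2],"twist":[0,0,0]},{"gripper":0,"travel":[36,-44,-2],"twist":[0,0,0]},{"gripper":0,"travel":[36,-44,-2],"twist":[0,0,0]},{"gripper":0,"travel":[36,-44,-2],"twist":[0,0,0]},{"gripper":0,"travel":[36,-44,-2],"twist":[0,0,0]},{"gripper":0,"travel":[36,-44,-2],"twist":[0,0,0]},{"gripper":0,"travel":[36,-44,-2],"twist":[0,0,0]}]' 30
python3 - <<'E'
from h import *
c=bot.calibration('wrist'); save('wrist','w1.png'); T=np.array(c["camera_from_world"]); print(bot.get_obs()['ee_pos'],-T[:3,:3].T@T[:3,3],T[2,:3])
E
```

```text
time: 1.6
ee_pos: [0.4213, 0.101, 0.2552]
tcp_rot: [180.0, -0.0, 16.2]
wrist_force: [0.5, -1.0, 0.2]
opening: -0.0003
grasp_force: 0.0
[0.4231538  0.10562218 0.25419472] [0.49841544 0.12435476 0.39639339] [-0.30207348 -0.0882179  -0.94919398]
```

View pics/w1.png

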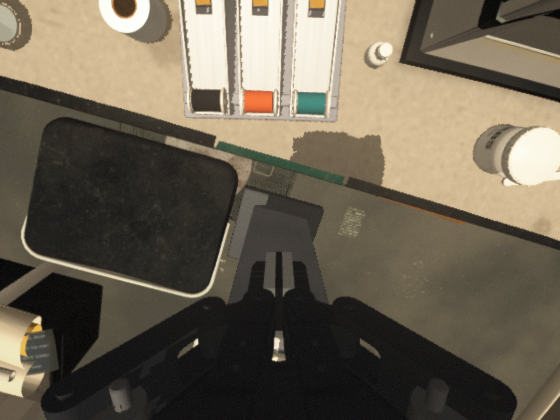

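The wrist view shows the black thread at about (208,101), orange (259,102), teal (311,103) and the rack's foot edge at row 118. I'll take a second wrist place nearer to triangulate, and tilt the tool square to the gutter floor on the way.

```bash
cat > m.py <<'E'
from h import *
import pickle,sys
def meas(fn):
    c=bot.calibration('wrist'); im=save('wrist',fn); hsv=cv2.cvtColor(im,cv2.COLOR_RGB2HSV)
    ms={'orange':cv2.inRange(hsv,(3,170,120),(14,255,255)),'teal':cv2.inRange(hsv,(80,110,40),(98,255,255))}
    r={}
    for k,m in ms.items():
        N,l,s,ce=cv2.connectedComponentsWithStats(m); i=1+np.argmax(s[1:,4]); r[k]=ce[i]; print(k,s[i],ce[i].round(1))
    # black: dark blob mirrored from teal about orange
    g=2*r['orange']-r['teal']; m=cv2.inRange(hsv,(0,0,0),(180,255,75)); w=int(abs(r['teal'][0]-r['orange'][0])*.5)
    z=np.zeros_like(m); x,y=map(int,g); sl=(slice(max(0,y-w),y+w),slice(max(0,x-w),x+w)); z[sl]=m[sl]
    N,l,s,ce=cv2.connectedComponentsWithStats(z); i=1+np.argmax(s[1:,4]); r['black']=ce[i]; print('black',s[i],ce[i].round(1))
    return c,r
E
python3 - <<'E'
from m import *
c=bot.calibration('wrist'); a=meas('w1b.png'); pickle.dump(a,open('a.pkl','wb'))
for k in a[1]: print(k,plane('wrist',a[1][k],.045,a[0])[0])
E
python3 -m crank '[{"gripper":0,"travel":[0,-10,10],"twist":[0,0.07,0]},{"gripper":0,"travel":[0,-10,10],"twist":[0,0.07,0]},{"gripper":0,"travel":[0,-10,10],"twist":[0,0.07,0]},{"gripper":0,"travel":[0,-10,10],"twist":[0,0,0]},{"gripper":0,"travel":[0,-10,10],"twist":[0,0,0]},{"gripper":0,"travel":[0,0,0],"twist":[0,0,0]},{"gripper":0,"travel":[0,0,0],"twist":[0,0,0]}]'
python3 - <<'E'
from m import *
a=pickle.load(open('a.pkl','rb')); b=meas('w2.png')
P={}
for k in b[1]:
    o1,d1=ray('wrist',a[1][k],a[0]);o2,d2=ray('wrist',b[1][k],b[0]); P[k],e=tri(o1,d1[0],o2,d2[0]); print(k,P[k],e,plane('wrist',b[1][k],.045,b[0])[0])
v=P['black']-P['teal']; print('yaw',np.degrees(np.arctan2(-v[0],v[1])),np.linalg.norm(v))
E
```

```text
orange [249  94  27  21 540] [262.1 103.9]
teal [303  98  26  16 347] [315.5 105.5]
black [196  93  28  20 531] [209.4 102.5]
orange [0.50346687 0.14965107 0.045     ]
teal [0.51885397 0.09098693 0.045     ]
black [0.48845675 0.20765165 0.045     ]
time: 2.58
ee_pos: [0.4183, 0.1321, 0.206]
tcp_rot: [-179.5, -12.0, 17.2]
wrist_force: [0.5, 0.0, 0.5]
opening: -0.0
grasp_force: 0.0
orange [274 131  30  22 601] [288.7 141.5]
teal [332 137  28  14 298] [346.3 143.4]
black [218 128  30  23 604] [232.2 139.3]
orange [0.50336454 0.14965605 0.03924009] 0.0007422524040667091 [0.50252902 0.14926535 0.045     ]
teal [0.51850558 0.09112982 0.04870545] 0.0005954229222076739 [0.51898551 0.0902131  0.045     ]
black [0.4879549  0.20985265 0.03347138] 0.0008019391060423861 [0.4870414  0.20723685 0.045     ]
yaw 14.43070757846057 0.12353352389558456
```

View pics/w2.png

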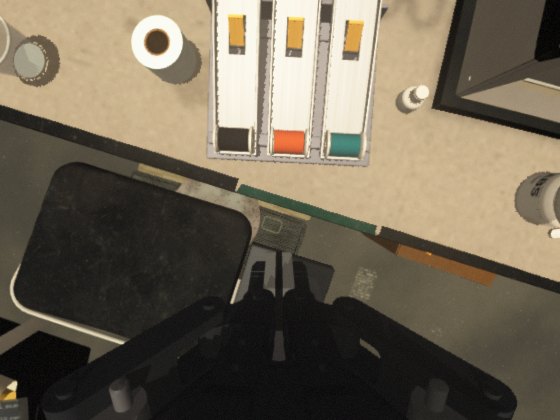

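The second view agrees: black (232,139), orange (289,141) and teal (346,143), with gutters aligned to the tool to about 2°. The tool's axes now match the rack's. Next I'll work out the tool-axis shifts.

```bash
cat > g.py <<'E'
from h import *
from scipy.spatial.transform import Rotation as Ro
RR=Ro.from_euler('xyz',[0,-12,15],degrees=True).as_matrix()  # rack axes in world
C={'black':np.array([.4875,.2073,.0376]),'orange':np.array([.503,.1495,.0376])}
def rel():
    o=bot.get_obs(); 
    for k in C: print(k,'TCP in rack frame, mm:',((RR.T@(o['ee_pos']-C[k]))*1e3+[14,0,15]).round(1))
    RT=Ro.from_euler('xyz',o['tcp_rot'],degrees=True).as_matrix()
    print('t',o['time'],'F',(RR.T@o['wrist_force']).round(1),'rot fix(tool)',Ro.from_matrix(RT.T@RR@np.diag([1,-1,-1])).as_rotvec().round(3))
E
python3 -c "
from g import *
rel()"
```

```text
black TCP in rack frame, mm: [-35.4 -54.7 197.8]
orange TCP in rack frame, mm: [-35.4   5.1 197.8]
t 2.625 F [-0.6 -0.5  0.7] rot fix(tool) [-0.017  0.     0.038]
```

```bash
python3 -m crank '[{"gripper":0,"travel":[0,5,20],"twist":[-0.017,0,0.038]},{"gripper":0,"travel":[4,0,40],"twist":[0,0,0]},{"gripper":0,"travel":[4,0,40],"twist":[0,0,0]},{"gripper":0,"travel":[4,0,40],"twist":[0,0,0]},{"gripper":0,"travel":[0,0,10],"twist":[0,0,0]},{"gripper":0,"travel":[0,0,0],"twist":[0,0,0]},{"gripper":0,"travel":[0,0,0],"twist":[0,0,0]}]'
python3 - <<'E'
from g import *
rel(); c=bot.calibration('wrist'); save('wrist','w3.png'); print(proj('wrist',[C['orange']],c))
E
```

```text
time: 3.5
ee_pos: [0.4638, 0.1311, 0.0636]
tcp_rot: [-179.7, -12.2, 15.6]
wrist_force: [0.6, -0.7, 1.0]
opening: 0.0002
grasp_force: 0.0
black TCP in rack frame, mm: [-22.2 -67.4  49.3]
orange TCP in rack frame, mm: [-22.2  -7.6  49.3]
t 3.5 F [ 0.6 -0.8  0.9] rot fix(tool) [-0.007 -0.003  0.011]
[[268.46495273 186.6299036 ]]
```

View pics/w3.png

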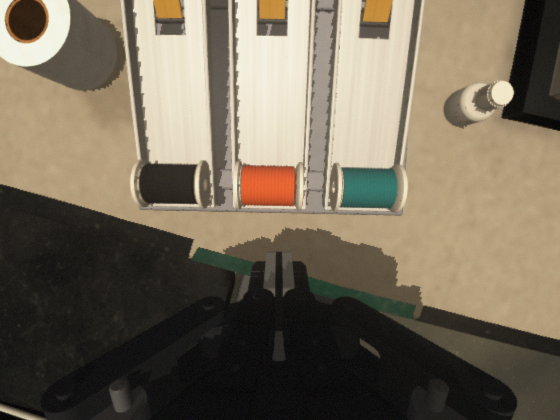

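The wrist view shows the orange spool at (269,186), exactly where my estimate projects. The shut fingers are at (278,265), slightly right of it. I'll correct y, descend behind the lip and ease into contact.

```bash
python3 -m crank '[{"gripper":0,"travel":[0,-8,10],"twist":[-0.007,-0.003,0.011]},{"gripper":0,"travel":[0,0,12],"twist":[0,0,0]},{"gripper":0,"travel":[0,0,12],"twist":[0,0,0]},{"gripper":0,"travel":[0,0,0],"twist":[0,0,0]},{"gripper":0,"travel":[4,0,0],"twist":[0,0,0]},{"gripper":0,"travel":[4,0,0],"twist":[0,0,0]},{"gripper":0,"travel":[4,0,0],"twist":[0,0,0]},{"gripper":0,"travel":[6,0,0],"twist":[0,0,0]},{"gripper":0,"travel":[6,0,0],"twist":[0,0,0]},{"gripper":0,"travel":[0,0,0],"twist":[0,0,0]}]'
python3 - <<'E'
from g import *
rel(); save('wrist','w4.png')
E
```

```text
time: 4.8
ee_pos: [0.493, 0.1389, 0.0335]
tcp_rot: [-179.7, -11.9, 15.6]
wrist_force: [0.7, -0.1, 0.1]
opening: -0.0003
grasp_force: 0.0
black TCP in rack frame, mm: [  1.1 -67.5  13.6]
orange TCP in rack frame, mm: [ 1.1 -7.7 13.6]
t 4.8 F [ 0.7 -0.3 -0. ] rot fix(tool) [-0.007  0.003  0.01 ]
```

View pics/w4.png

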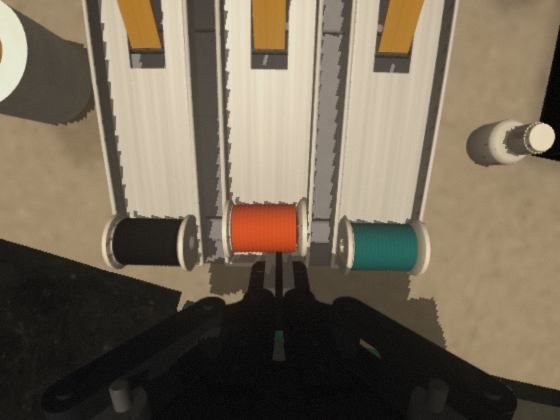

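The fingers are behind the orange spool, which is at (264,228) and has rolled up about 9 mm. They sit about 7 mm right of its centre, so the y shift didn't take. I'll back off gently and shift again without a twist.

```bash
python3 -m crank '[{"gripper":0,"travel":[-5,0,0],"twist":[0,0,0]},{"gripper":0,"travel":[-5,0,0],"twist":[0,0,0]},{"gripper":0,"travel":[-5,0,0],"twist":[0,0,0]},{"gripper":0,"travel":[-5,0,0],"twist":[0,0,0]},{"gripper":0,"travel":[0,-4,0],"twist":[0,0,0]},{"gripper":0,"travel":[0,-4,0],"twist":[0,0,0]},{"gripper":0,"travel":[0,0,0],"twist":[0,0,0]},{"gripper":0,"travel":[0,0,0],"twist":[0,0,0]}]'
python3 -c "
from g import *
rel()"
```

```text
time: 5.85
ee_pos: [0.4729, 0.1369, 0.0293]
tcp_rot: [-179.6, -11.8, 15.9]
wrist_force: [-0.3, -0.1, -1.2]
opening: -0.0003
grasp_force: 0.0
black TCP in rack frame, mm: [-19.3 -64.2  13.6]
orange TCP in rack frame, mm: [-19.4  -4.4  13.6]
t 5.85 F [-0.6 -0.  -1.1] rot fix(tool) [-0.01   0.003  0.016]
```

```bash
python3 -m crank '[{"gripper":0,"travel":[0,-3,0],"twist":[0,0,0.008]},{"gripper":0,"travel":[0,-3,0],"twist":[0,0,0.008]},{"gripper":0,"travel":[0,0,0],"twist":[0,0,0]},{"gripper":0,"travel":[0,0,0],"twist":[0,0,0]}]'
python3 -c "
from g import *
rel(); o=bot.get_obs(); print(o['q'],o['qd'])"
```

```text
time: 6.35
ee_pos: [0.4732, 0.1354, 0.0294]
tcp_rot: [-179.2, -11.8, 15.5]
wrist_force: [1.1, 0.5, -0.4]
opening: 0.0
grasp_force: 0.0
black TCP in rack frame, mm: [-19.5 -65.7  13.7]
orange TCP in rack frame, mm: [-19.5  -5.9  13.7]
t 6.35 F [ 1.1  0.2 -0.6] rot fix(tool) [-0.015  0.003  0.009]
[ 15.52017232 -14.10953469 -31.1961424   61.07796837   0.77855699
 180.00116686] [ 0.01943196  0.05749291  0.07913591 -0.03381524  0.00208939 -0.04704436]
```

Joint 6 is at its 180° limit, which explains the lost y shifts and yaw. I'll raise and give the tool a half turn the free way, which leaves the gripper equivalent.

```bash
python3 -m crank '[{"gripper":0,"travel":[0,0,-40],"twist":[0,0,0]},{"gripper":0,"travel":[0,0,-40],"twist":[0,0,0]},{"gripper":0,"travel":[0,0,0],"twist":[0,0,-0.18]},{"gripper":0,"travel":[0,0,0],"twist":[0,0,-0.18]},{"gripper":0,"travel":[0,0,0],"twist":[0,0,-0.18]},{"gripper":0,"travel":[0,0,0],"twist":[0,0,-0.18]},{"gripper":0,"travel":[0,0,0],"twist":[0,0,-0.18]},{"gripper":0,"travel":[0,0,0],"twist":[0,0,-0.18]},{"gripper":0,"travel":[0,0,0],"twist":[0,0,-0.18]},{"gripper":0,"travel":[0,0,0],"twist":[0,0,-0.18]},{"gripper":0,"travel":[0,0,0],"twist":[0,0,-0.18]}]'
python3 -m crank '[{"gripper":0,"travel":[0,0,0],"twist":[0,0,-0.18]},{"gripper":0,"travel":[0,0,0],"twist":[0,0,-0.18]},{"gripper":0,"travel":[0,0,0],"twist":[0,0,-0.18]},{"gripper":0,"travel":[0,0,0],"twist":[0,0,-0.18]},{"gripper":0,"travel":[0,0,0],"twist":[0,0,-0.18]},{"gripper":0,"travel":[0,0,0],"twist":[0,0,-0.18]},{"gripper":0,"travel":[0,0,0],"twist":[0,0,-0.18]},{"gripper":0,"travel":[0,0,0],"twist":[0,0,-0.18]},{"gripper":0,"travel":[0,0,0],"twist":[0,0,0]},{"gripper":0,"travel":[0,0,0],"twist":[0,0,0]}]'
sed -i 's/np.diag(\[1,-1,-1\])/np.diag([-1,1,-1])/' g.py
python3 -c "
from g import *
rel(); print(bot.get_obs()['q'])"
```

```text
time: 7.72
ee_pos: [0.4576, 0.13, 0.1076]
tcp_rot: [168.1, -0.1, 108.8]
wrist_force: [-0.2, 0.3, -0.3]
opening: -0.0001
grasp_force: 0.0
time: 8.98
ee_pos: [0.4576, 0.1301, 0.1077]
tcp_rot: [178.2, 11.7, -169.5]
wrist_force: [-0.2, -0.4, -0.5]
opening: 0.0001
grasp_force: 0.0
black TCP in rack frame, mm: [-19.2 -66.9  93.7]
orange TCP in rack frame, mm: [-19.2  -7.   93.7]
t 8.975 F [-0.4 -0.3 -0.4] rot fix(tool) [ 0.015 -0.004 -0.077]
[ 15.38068178 -18.23186581 -25.65225075  70.74573909   0.80941267
   4.75574971]
```

```bash
python3 -m crank '[{"gripper":0,"travel":[0,7,0],"twist":[0.015,-0.004,-0.077]},{"gripper":0,"travel":[0,0,20],"twist":[0,0,0]},{"gripper":0,"travel":[0,0,20],"twist":[0,0,0]},{"gripper":0,"travel":[0,0,20],"twist":[0,0,0]},{"gripper":0,"travel":[0,0,19],"twist":[0,0,0]},{"gripper":0,"travel":[0,0,0],"twist":[0,0,0]},{"gripper":0,"travel":[0,0,0],"twist":[0,0,0]}]'
python3 -c "
from g import *
rel()"
```

```text
time: 9.85
ee_pos: [0.4724, 0.1413, 0.0314]
tcp_rot: [-180.0, 12.1, -164.8]
wrist_force: [-0.1, -0.1, 0.9]
opening: 0.0002
grasp_force: 0.0
black TCP in rack frame, mm: [-18.3 -59.9  15.5]
orange TCP in rack frame, mm: [-18.3  -0.   15.5]
t 9.85 F [ 0.  -0.   0.9] rot fix(tool) [0.    0.001 0.003]
```

Aligned. Pushing orange up.

```bash
python3 -m crank '[{"gripper":0,"travel":[-6,0,1],"twist":[0,0,0]},{"gripper":0,"travel":[-6,0,0],"twist":[0,0,0]},{"gripper":0,"travel":[-6,0,0],"twist":[0,0,0]},{"gripper":0,"travel":[-9,0,0],"twist":[0,0,0]},{"gripper":0,"travel":[-9,0,0],"twist":[0,0,0]},{"gripper":0,"travel":[-9,0,0],"twist":[0,0,0]},{"gripper":0,"travel":[-9,0,0],"twist":[0,0,0]},{"gripper":0,"travel":[-9,0,0],"twist":[0,0,0]},{"gripper":0,"travel":[-9,0,0],"twist":[0,0,0]},{"gripper":0,"travel":[-9,0,0],"twist":[0,0,0]},{"gripper":0,"travel":[-9,0,0],"twist":[0,0,0]},{"gripper":0,"travel":[0,0,0],"twist":[0,0,0]}]'
python3 - <<'E'
from g import *
rel(); im=save('top','t2.png')
hsv=cv2.cvtColor(im,cv2.COLOR_RGB2HSV)
for n in('top','side'):
    im=save(n,n+'2.png'); m=cv2.inRange(cv2.cvtColor(im,cv2.COLOR_RGB2HSV),(0,150,110),(14,255,255)); x0,y0,x1,y1={'top':(215,180,285,250),'side':(235,205,330,270)}[n]
    ys,xs=np.nonzero(m[y0:y1,x0:x1]); 
    if len(xs): print(n,len(xs),xs.mean()+x0,ys.mean()+y0)
cv2.imwrite('pics/s2c.png',cv2.resize(im[195:275,230:340,::-1],None,fx=7,fy=7,interpolation=cv2.INTER_CUBIC))
E
```

```text
time: 11.35
ee_pos: [0.5579, 0.1646, 0.0485]
tcp_rot: [-180.0, 12.0, -164.7]
wrist_force: [-0.5, 0.0, -0.3]
opening: -0.0001
grasp_force: 0.0
black TCP in rack frame, mm: [ 71.9 -59.5  13.8]
orange TCP in rack frame, mm: [71.9  0.4 13.8]
t 11.35 F [-0.6  0.1 -0.2] rot fix(tool) [0.    0.001 0.004]
side 32 276.15625 226.75
```

View pics/s2c.png

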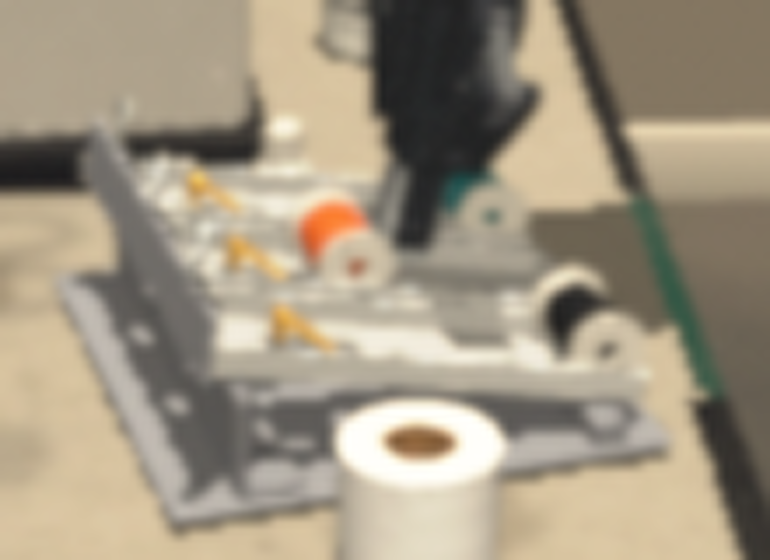

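The side crop shows the fingers pushing the orange spool squarely up the middle gutter, now just below the catch. Black and teal are untouched. I'll continue over the catch.

```bash
python3 -m crank '[{"gripper":0,"travel":[-8,0,-0.5],"twist":[0,0,0]},{"gripper":0,"travel":[-8,0,-0.5],"twist":[0,0,0]},{"gripper":0,"travel":[-8,0,0],"twist":[0,0,0]},{"gripper":0,"travel":[-8,0,0],"twist":[0,0,0]},{"gripper":0,"travel":[-8,0,0],"twist":[0,0,0]},{"gripper":0,"travel":[-6,0,0],"twist":[0,0,0]},{"gripper":0,"travel":[-4,0,0],"twist":[0,0,0]},{"gripper":0,"travel":[0,0,0],"twist":[0,0,0]}]'
cat >> g.py <<'E'
def side(k,fn):
    im=save('side',fn); hsv=cv2.cvtColor(im,cv2.COLOR_RGB2HSV); x0,y0,x1,y1=235,205,330,270
    i0=cv2.imread('pics/side1.png')
    def cen(h):
        m=cv2.inRange(h,(0,150,110),(14,255,255))[y0:y1,x0:x1]; N,l,s,c=cv2.connectedComponentsWithStats(m); i=1+np.argmax(s[1:,4]); return c[i]+[x0,y0]
    if k!='orange': return
    X=[]
    for h in(cv2.cvtColor(i0,cv2.COLOR_BGR2HSV),hsv):
        o,d=ray('side',cen(h)); d=d[0]; n=RR[:,2]; p=o+d*(((C[k]+n*.008)-o)@n/(d@n)); X.append(RR.T@(p-C[k])*1e3)
    print('side: spool moved',(X[1]-X[0]).round(1),'-> x',(14+X[1]-X[0])[0].round(1))
E
python3 -c "
from g import *
rel(); side('orange','s3.png')"
```

```text
time: 12.5
ee_pos: [0.6044, 0.1773, 0.0597]
tcp_rot: [-180.0, 12.0, -164.7]
wrist_force: [-0.0, 0.4, 0.8]
opening: -0.0004
grasp_force: 0.0
black TCP in rack frame, mm: [121.5 -59.3  14.8]
orange TCP in rack frame, mm: [121.4   0.6  14.8]
t 12.5 F [0.3 0.4 0.8] rot fix(tool) [0.    0.    0.004]
side: spool moved [130.4  -3.8  -0. ] -> x 144.4
```

```bash
python3 -m crank '[{"gripper":0,"travel":[-2,0,0],"twist":[0,0,0]},{"gripper":0,"travel":[-1,0,0],"twist":[0,0,0]},{"gripper":0,"travel":[-1,0,0],"twist":[0,0,0]},{"gripper":0,"travel":[0,0,0],"twist":[0,0,0]}]'
python3 -c "
from g import *
rel(); side('orange','s4.png')"
```

```text
time: 13.05
ee_pos: [0.6081, 0.1783, 0.0606]
tcp_rot: [-180.0, 12.0, -164.7]
wrist_force: [0.1, 0.7, -0.9]
opening: -0.0
grasp_force: 0.0
black TCP in rack frame, mm: [125.4 -59.2  14.9]
orange TCP in rack frame, mm: [125.3   0.6  14.9]
t 13.05 F [ 0.1  0.6 -0.9] rot fix(tool) [0.    0.001 0.004]
side: spool moved [129.4  -5.4   0. ] -> x 143.4
```

```bash
python3 -m crank '[{"gripper":0,"travel":[-1,0,0],"twist":[0,0,0]},{"gripper":0,"travel":[0,0,0],"twist":[0,0,0]}]'; python3 -c "
from g import *
rel()"
python3 -m crank '[{"gripper":0,"travel":[-1,0,0],"twist":[0,0,0]},{"gripper":0,"travel":[0,0,0],"twist":[0,0,0]}]'
python3 - <<'E'
from g import *
rel(); im=save('side','s5.png'); cv2.imwrite('pics/s5c.png',cv2.resize(im[205:255,235:320,::-1],None,fx=9,fy=9,interpolation=cv2.INTER_CUBIC))
E
```

```text
time: 13.35
ee_pos: [0.609, 0.1786, 0.0608]
tcp_rot: [-180.0, 12.0, -164.7]
wrist_force: [-0.2, 1.0, 0.4]
opening: 0.0001
grasp_force: 0.0
black TCP in rack frame, mm: [126.4 -59.2  14.8]
orange TCP in rack frame, mm: [126.4   0.6  14.9]
t 13.35 F [0.1 1.  0.3] rot fix(tool) [0.    0.001 0.004]
time: 13.6
ee_pos: [0.61, 0.1788, 0.0611]
tcp_rot: [-180.0, 12.0, -164.7]
wrist_force: [-0.3, -0.2, -0.1]
opening: 0.0001
grasp_force: 0.0
black TCP in rack frame, mm: [127.4 -59.2  14.9]
orange TCP in rack frame, mm: [127.4   0.6  14.9]
t 13.6 F [-0.3 -0.1 -0. ] rot fix(tool) [0.    0.001 0.004]
```

View pics/s5c.png

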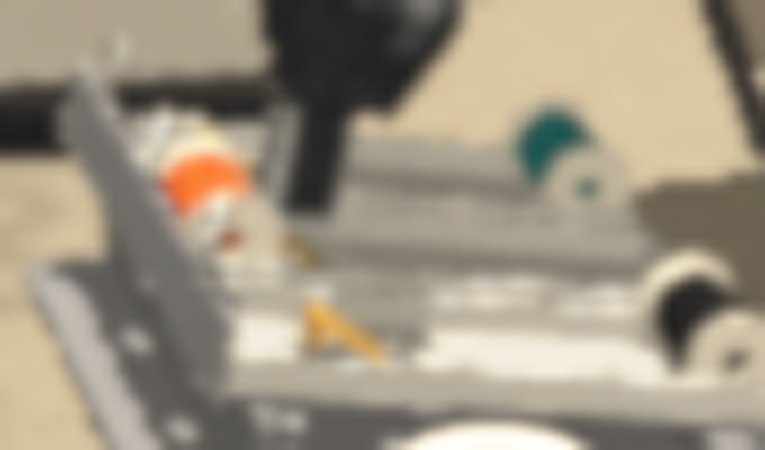

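The side crop shows the orange spool up near the stop, with the fingers close behind it. There is no contact force yet, so I'll ease on until the force shows the stop.

```bash
for i in 1; do python3 -m crank '[{"gripper":0,"travel":[-1,0,0],"twist":[0,0,0]},{"gripper":0,"travel":[-0.5,0,0],"twist":[0,0,0]},{"gripper":0,"travel":[0,0,0],"twist":[0,0,0]}]'; done; python3 -c "
from g import *
rel()" 
python3 -m crank '[{"gripper":0,"travel":[-1,0,0],"twist":[0,0,0]},{"gripper":0,"travel":[0,0,0],"twist":[0,0,0]}]' >/dev/null; python3 -c "
from g import *
rel(); side('orange','s6.png')"
```

```text
time: 14.02
ee_pos: [0.6112, 0.1792, 0.0612]
tcp_rot: [-180.0, 12.0, -164.7]
wrist_force: [-1.4, -0.1, 1.0]
opening: 0.0001
grasp_force: 0.9
black TCP in rack frame, mm: [128.7 -59.2  14.8]
orange TCP in rack frame, mm: [128.6   0.7  14.8]
t 14.025 F [-1.1  0.3  1.3] rot fix(tool) [0.    0.    0.004]
black TCP in rack frame, mm: [129.2 -59.   14.7]
orange TCP in rack frame, mm: [129.2   0.8  14.7]
t 14.275 F [-4.4  1.6  2.2] rot fix(tool) [ 0.001 -0.001  0.005]
side: spool moved [131.4  -7.7  -0. ] -> x 145.4
```

Firm at the stop (−4.4 N). I'll back off, lift, return to the foot and shift over to the left gutter.

```bash
python3 -m crank '[{"gripper":0,"travel":[2,0,0],"twist":[0,0,0]},{"gripper":0,"travel":[3,0,0],"twist":[0,0,0]},{"gripper":0,"travel":[5,0,0],"twist":[0,0,0]},{"gripper":0,"travel":[6,0,-20],"twist":[0,0,0]},{"gripper":0,"travel":[10,0,-30],"twist":[0,0,0]},{"gripper":0,"travel":[30,10,-5],"twist":[0,0,0]},{"gripper":0,"travel":[30,10,0],"twist":[0,0,0]},{"gripper":0,"travel":[30,19,0],"twist":[0,0,0]},{"gripper":0,"travel":[31,20,0],"twist":[0,0,0]},{"gripper":0,"travel":[0,0,0],"twist":[0,0,-0.004]},{"gripper":0,"travel":[0,0,0],"twist":[0,0,0]}]' >/dev/null
python3 - <<'E'
from g import *
rel(); side('orange','s7.png'); im=save('top','t7.png')
m=cv2.inRange(cv2.cvtColor(im,cv2.COLOR_RGB2HSV),(0,150,110),(14,255,255)); ys,xs=np.nonzero(m[180:250,215:285]); 
p=[xs.mean()+215,ys.mean()+180]; print(p,len(xs)); n=RR[:,2]
for u in([252.,231.9],p):
    o,d=ray('top',u); d=d[0]; q=o+d*(((C['orange']+n*.008)-o)@n/(d@n)); print('top rack x,y',(RR.T@(q-C['orange'])*1e3+[14,0,0]).round(1))
E
```

```text
black TCP in rack frame, mm: [-16.6  -0.9  71.1]
orange TCP in rack frame, mm: [-16.6  59.   71.1]
t 15.7 F [-0.1 -1.3 -0.3] rot fix(tool) [0.001 0.003 0.009]
side: spool moved [130.2  -4.5   0. ] -> x 144.2
[np.float64(242.43478260869566), np.float64(194.76086956521738)] 46
top rack x,y [16.5  0.3  8. ]
top rack x,y [ 1.482e+02 -1.000e-01  8.000e+00]
```

Orange is held by the catch, about 146 mm up with the fingers away. Black next.

```bash
python3 -m crank '[{"gripper":0,"travel":[1,1,18],"twist":[0,0,0.009]},{"gripper":0,"travel":[1,0,20],"twist":[0,0,0]},{"gripper":0,"travel":[0,0,18],"twist":[0,0,0]},{"gripper":0,"travel":[0,0,0],"twist":[0,0,0]},{"gripper":0,"travel":[0,0,0],"twist":[0,0,0]}]' ; python3 -c "
from g import *
rel()"
```

```text
time: 16.42
ee_pos: [0.4566, 0.1989, 0.0302]
tcp_rot: [180.0, 12.1, -165.1]
wrist_force: [0.4, 0.3, 0.1]
opening: -0.0003
grasp_force: 0.0
black TCP in rack frame, mm: [-18.8  -0.1  14.4]
orange TCP in rack frame, mm: [-18.8  59.8  14.4]
t 16.425 F [ 0.5  0.1 -0. ] rot fix(tool) [ 0.     0.001 -0.001]
```

```bash
python3 -m crank '[{"gripper":0,"travel":[-6,0,0],"twist":[0,0,0]},{"gripper":0,"travel":[-6,0,0],"twist":[0,0,0]},{"gripper":0,"travel":[-6,0,0],"twist":[0,0,0]},{"gripper":0,"travel":[-9,0,0],"twist":[0,0,0]},{"gripper":0,"travel":[-9,0,0],"twist":[0,0,0]},{"gripper":0,"travel":[-9,0,0],"twist":[0,0,0]},{"gripper":0,"travel":[-9,0,0],"twist":[0,0,0]},{"gripper":0,"travel":[-9,0,0],"twist":[0,0,0]},{"gripper":0,"travel":[-9,0,0],"twist":[0,0,0]},{"gripper":0,"travel":[-9,0,0],"twist":[0,0,0]},{"gripper":0,"travel":[-9,0,0],"twist":[0,0,0]},{"gripper":0,"travel":[0,0,0],"twist":[0,0,0]}]' >/dev/null
python3 - <<'E'
from g import *
rel(); im=save('side','s8.png'); cv2.imwrite('pics/s8c.png',cv2.resize(im[205:265,235:320,::-1],None,fx=8,fy=8,interpolation=cv2.INTER_CUBIC))
E
```

```text
black TCP in rack frame, mm: [71.2  0.1 13.8]
orange TCP in rack frame, mm: [71.2 59.9 13.8]
t 17.925 F [-0.3  0.1 -0.2] rot fix(tool) [ 0.     0.001 -0.001]
```

View pics/s8c.png

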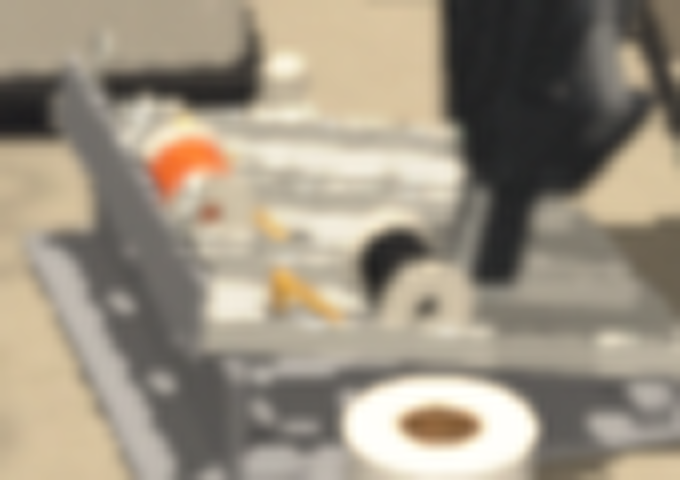

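The side crop shows orange held behind its catch and black rolling up the left gutter, just below its own. I'll carry on to the point where orange met the stop.

```bash
python3 -m crank '[{"gripper":0,"travel":[-8,0,-0.5],"twist":[0,0,0]},{"gripper":0,"travel":[-8,0,-0.5],"twist":[0,0,0]},{"gripper":0,"travel":[-8,0,0],"twist":[0,0,0]},{"gripper":0,"travel":[-8,0,0],"twist":[0,0,0]},{"gripper":0,"travel":[-8,0,0],"twist":[0,0,0]},{"gripper":0,"travel":[-6,0,0],"twist":[0,0,0]},{"gripper":0,"travel":[-4,0,0],"twist":[0,0,0]},{"gripper":0,"travel":[-3,0,0],"twist":[0,0,0]},{"gripper":0,"travel":[-2,0,0],"twist":[0,0,0]},{"gripper":0,"travel":[-1,0,0],"twist":[0,0,0]},{"gripper":0,"travel":[0,0,0],"twist":[0,0,0]}]' >/dev/null
python3 -c "
from g import *
rel()"
python3 -m crank '[{"gripper":0,"travel":[-1,0,0],"twist":[0,0,0]},{"gripper":0,"travel":[-0.5,0,0],"twist":[0,0,0]},{"gripper":0,"travel":[0,0,0],"twist":[0,0,0]}]' >/dev/null
python3 -c "
from g import *
rel()"
```

```text
black TCP in rack frame, mm: [126.5   0.   14.9]
orange TCP in rack frame, mm: [126.5  59.9  14.9]
t 19.35 F [-0.   0.5 -0.6] rot fix(tool) [ 0.     0.    -0.001]
black TCP in rack frame, mm: [128.1   0.   14.9]
orange TCP in rack frame, mm: [128.1  59.9  14.9]
t 19.725 F [-0.6  0.1 -0.3] rot fix(tool) [ 0.     0.001 -0.001]
```

```bash
python3 -m crank '[{"gripper":0,"travel":[-1,0,0],"twist":[0,0,0]},{"gripper":0,"travel":[0,0,0],"twist":[0,0,0]}]' >/dev/null
python3 -c "
from g import *
rel()"
python3 -m crank '[{"gripper":0,"travel":[-0.5,0,0],"twist":[0,0,0]},{"gripper":0,"travel":[0,0,0],"twist":[0,0,0]}]' >/dev/null
python3 -c "
from g import *
rel()"
```

```text
black TCP in rack frame, mm: [1.289e+02 1.000e-01 1.480e+01]
orange TCP in rack frame, mm: [128.9  60.   14.8]
t 19.975 F [-1.5  1.6  0.5] rot fix(tool) [ 0.001  0.    -0.001]
black TCP in rack frame, mm: [1.292e+02 1.000e-01 1.480e+01]
orange TCP in rack frame, mm: [129.2  60.   14.8]
t 20.225 F [-3.6  2.   1.2] rot fix(tool) [ 0.001 -0.    -0.   ]
```

Against the stop. I'll back off, lift clear and check.

```bash
python3 -m crank '[{"gripper":0,"travel":[2,0,0],"twist":[0,0,0]},{"gripper":0,"travel":[3,0,0],"twist":[0,0,0]},{"gripper":0,"travel":[5,0,0],"twist":[0,0,0]},{"gripper":0,"travel":[6,0,-20],"twist":[0,0,0]},{"gripper":0,"travel":[10,0,-30],"twist":[0,0,0]},{"gripper":0,"travel":[40,0,-30],"twist":[0,0,0]},{"gripper":0,"travel":[50,0,-30],"twist":[0,0,0]},{"gripper":0,"travel":[50,0,-20],"twist":[0,0,0]},{"gripper":0,"travel":[40,0,0],"twist":[0,0,0]},{"gripper":0,"travel":[0,0,0],"twist":[0,0,0]},{"gripper":0,"travel":[0,0,0],"twist":[0,0,0]}]'
python3 - <<'E'
from g import *
a=save('side','s9.png')[205:265,235:320]; b=save('top','t9.png')[178:252,195:295]
f=lambda i,w:cv2.resize(i[:,:,::-1],(w,int(w*i.shape[0]/i.shape[1])),interpolation=cv2.INTER_CUBIC)
A,B=f(a,400),f(b,400); H=max(len(A),len(B)); pad=lambda i:np.pad(i,((0,H-len(i)),(0,0),(0,0)))
cv2.imwrite('pics/fin.png',np.hstack([pad(A),pad(B)]))
E
```

```text
time: 21.6
ee_pos: [0.3763, 0.1777, 0.147]
tcp_rot: [179.9, 12.2, -165.0]
wrist_force: [-0.0, -0.3, 0.9]
opening: -0.0001
grasp_force: 0.0
```

View pics/fin.png

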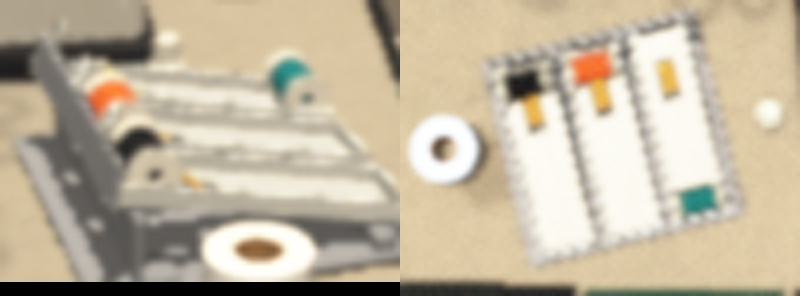

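In the final picture, black (523,83) and orange (592,67) sit at the stop behind their raised catches. Teal (698,199) is still at the foot, and the tape and dropper are in place. Handing in.

```bash
python3 -c "
from workcell import bot
print(bot.job_done())"
```

```text
the job is handed in; nothing more can be done
None
```

I pushed the orange and black spools up to the stop, and the last picture shows both held behind their catches with the teal spool still at its foot; the job is handed in at about 22 s, and no verdict came back.

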